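Open the bayonet lid of the tall specimen canister

ROBOT

A 6-joint arm with a two-finger parallel gripper is mounted at the origin on a cart in front of the work surface, level with it; the furniture and walls round the work are solid. World frame = base frame: x ahead of the robot, y to its left, z up, the work surface at z = 0. Lengths are in m, angles in rad, forces in N, time in s.
With the tool pointing down it reaches from about 0.35 to 0.975 m from the base axis. Payload 4.9 kg.
Tool frame: the origin (TCP) lies midway between the tips of the shut fingers; the grasp point (between the pads) lies 19 mm behind it; x points along the fingers, y is the direction in which the jaws open and shut, and the axes are right-handed (so a half turn about x gives the same grasp; the last joint's range is limited). The gripper opens to 85 mm and grips with 20 to 120 N. Pads are 22 mm wide; open, the fingers measure 114 mm over their backs; the gripper's body (76 mm by 85 mm) begins 54 mm behind the grasp point. The pads swing forward as they close: fully open they stand 13 mm farther back than shut.
Start: joints at [1.131, 0.053, 1.613, -0, 1.476, -0.119], TCP at [0.197, 0.593, 0.231] pointing down, gripper open.
Joint ranges: [-3.01, 3.01], [-1.01, 2.22], [0.06, 2.58], [-1.02, 4.17], [0.09, 2.62], [-3.14, 3.14]. Speed limits (rad/s): [2.57, 2.57, 3.14, 3.14, 3.14, 3.14].

INTERFACE

Orientations are given as a rotation vector (axis times angle).
In Python, from station import ctrl gives the robot as it stands.
- The arm moves only by the shell command python3 -m handwheel 'ROWS' [FORCE]. ROWS is JSON, a list of rows, each a list of 3 entries, a list of its own where there are three numbers: the finger opening in m, from 0 to 0.0854, then the shift along the tool's x, y, z in m, then the turn, a rotation vector about the tool's x, y, z in degrees. In form: [[claw, [dx, dy, dz], [ax, ay, az]], ...]. A call has 1 to 10 rows; each row shifts and turns the commanded pose from where the row before left it, along the tool's axes as they then stand; what a row does not reach is not made up. A row lasts 1/12 s, in which the tool goes at most 41.7 mm and 7.16 degrees, less where a joint would pass 70% of its speed; a pose out of reach is approached as far as the arm can. A call with a gripper value outside its range is refused whole. The fingers move at their own pace and stop on an object; FORCE is the grip in N (left out, the last holds). Time passes only in rows, so rows that do not move let the fingers close. It gives the time, the measured TCP pose, the force and the opening at its end, in the units of the state.
- ctrl.get_obs(): the state, without advancing time (a new reading comes with each control period).
- ctrl.get_image(name): name is "side" or "top"; returns the picture (400x640x3 uint8, red, green, blue); there is no depth.
- ctrl.camera_params(name): a dict with "vertical_fov" (degrees; the focal length in pixels is half the picture's height over the tangent of half this angle, whatever the lens; pixels are square), "cx", "cy" (the principal point, pixels), "rvec" (rotation vector, rad) and "tvec" (3), from world to camera coordinates, as OpenCV has them. Camera axes: x right, y down, z forward; pixel columns grow to the right and rows downward; lengths in m; the calibration is good to about 2 mm. A picture is of the moment at which its call begins. camera_params takes no time and is no camera call.
- ctrl.finish_job(): hands the job in, once; it reports no verdict.
Trained networks look in the newest picture that a camera, given by its name, has taken for a name from the list of things; names that differ only in an ending like _2 or _b are one class to them, and where a whole thing is asked for, a point or a joint stands for the part that bears it (a point fixed in the world has none). Each returns a list of dicts, best first, with "score" (0 to 1); they miss things now and then, are a little off and sometimes report something else, mostly with a low value. They report only what shows in the picture. A call takes as long as a camera call. They do not tell look-alikes from the thing itself.
- ctrl.look_for(thing, camera): "box" ([centre column, centre row, width, height] in pixels, round what is visible of it).
- ctrl.silhouettes(thing, camera): "mask" (400x640 bool, what is visible of it) and "box" ([centre column, centre row, width, height] in pixels, round what is visible of it).
- ctrl.tip_of(thing, camera): "centre" ([row, column] in pixels: a listed point, or the origin of a listed thing).
The state is a dict: "t": time; "q": joint angles; "dq": joint speeds; "effort": joint torques, N m; "tool_pos": TCP position; "tool_rot": TCP orientation; "contact_force": force on the tool from outside, world axes, zero at the start; "wrist_torque": the same for the moment, N m; "opening": finger opening in m.
Only numpy, scipy, OpenCV 4.12 (cv2) and the standard library are available. Lean on these libraries where they do the work, as an engineer would, in place of code of your own. Each camera call takes 0.05 s, during which the arm holds its last target.

TASK

Open the taller of the two metal specimen canisters: turn its lid counter-clockwise (seen from above) by the grip bar until the bar lies in line with the two slots in the rim, lift the lid straight out, and set it down gently, bar upwards, flat in the shallow steel tray. Leave the short canister's lid alone.

Things in the scene. Friction and masses are not known exactly. Their poses are not given: they have to be found in the camera images.
- tall_lid: Lid of the tall canister, loose, 0.13-0.25 kg: steel disc 72 mm wide, 8 mm thick; on it a black grip bar 56 mm long, 14 mm thick, its top 46 mm above the lid's underside (grip it 30-40 mm up). Origin: centre of the underside; x along the bar, z up. Two lugs, 6 mm thick, reach to 45 mm from the centre at the bar's ends (+x, -x). In its seat it turns easily, with 3 mm side play, 2 mm lift.
- tall_canister: Taller round aluminium canister, 104 mm wide, rim 98 mm high, fixed. Origin: centre of foot; z up. Lid's underside sits at z 85 mm under two rim tabs (13 mm lift frees it). Slots between tabs lie at +x and -x. The bar starts 43-66 deg clockwise of the x axis (seen from above); the lid comes free with the bar along x (20 deg short to 10 past); a stop ends the turn at 11 past.
- tray: Shallow square steel tray, 150 mm square outside, walls 3 mm thick and 14 mm high, floor 3 mm thick, fixed to the bench. Origin: centre of its underside; x and y along its sides, z up.
- short_lid_end (a point): End of the grip bar's top on the lid of the short canister (same make, rim 58 mm above the bench, its lid like the tall one's): 28 mm from that lid's centre along its bar. Not to be disturbed.
Not all that is in view belongs to the job. Leave any blue, green or orange look-alike of the tall_canister alone.

How it is judged:
By the outcome, as a careful person would: the job done as asked, in the order asked, and still so for the second after the job is handed in, with the robot touching nothing.
It also fails if it takes over 40 s, if anything falls off the work surface, if the arm or the gripper's body presses on something with over 40 N, if the wrist force passes 120 N, or if a joint passes its speed limit or range.

## Working session

There is one attempt and no reset: what is moved stays moved. The work goes in short steps, Python scripts to look and compute and a shell command to move; the robot and the scene stay as the last step left them, time stands still between calls to the robot, and variables do not carry over. Pictures are saved under pics/ and viewed, and the job is handed in when it is done.

```bash
mkdir -p pics; ls; python3 - <<'E'
from station import ctrl
import cv2
print(ctrl.get_obs())
for n in("side","top"):
    im=ctrl.get_image(n); cv2.imwrite(f"pics/{n}0.png",im[:,:,::-1]); print(n,ctrl.camera_params(n))
    for th in("tall_lid","tall_canister","tray","short_lid_end"):
        print(th,[(round(d['score'],2),[round(float(x),1) for x in d['centre']]) for d in ctrl.tip_of(th,n)],[(round(d['score'],2),[round(float(x)) for x in d['box']]) for d in ctrl.look_for(th,n)])
E
```

```text
pics
{'t': 0.0, 'q': array([ 1.13100317e+00,  5.33631849e-02,  1.61427147e+00, -8.29187944e-06,
        1.47601438e+00, -1.19009488e-01]), 'dq': array([-8.98671511e-04, -6.57309567e-04,  1.25146708e-03, -2.78383151e-03,
       -4.58487495e-04,  8.39391006e-05]), 'effort': array([ 7.76980869e-04, -3.93667710e+01, -3.70184541e+01, -1.27832055e-05,
        6.74498384e-03, -1.27276451e-05]), 'tool_pos': array([0.19681156, 0.59255255, 0.23007256]), 'tool_rot': array([ 0.25020639,  1.55665587, -0.25332604]), 'contact_force': array([-0.72935186, -0.25206623, -0.30694067]), 'wrist_torque': array([ 0.03311788,  0.00938831, -0.01789983]), 'opening': 0.08547329865641148}
side {'vertical_fov': 46.6753753964345, 'cx': 324.95797590513115, 'cy': 202.17876507059802, 'rvec': array([ 1.85130131,  2.00489065, -0.54101485]), 'tvec': array([ 0.18083517, -0.38769262,  2.03921502])}
tall_lid [(0.55, [181.0, 300.8])] [(0.8, [303, 179, 22, 16])]
tall_canister [(0.79, [188.4, 376.4]), (0.65, [243.1, 216.9]), (0.59, [193.8, 305.1]), (0.56, [166.2, 225.2])] [(0.86, [217, 240, 35, 38]), (0.73, [380, 183, 31, 40]), (0.69, [225, 160, 33, 39])]
tray [(0.59, [203.5, 246.6])] [(0.93, [249, 205, 47, 39]), (0.51, [301, 188, 28, 38])]
short_lid_end [(0.43, [185.1, 430.9])] [(0.6, [436, 188, 16, 12])]
top {'vertical_fov': 49.62072832452047, 'cx': 320.48272471697396, 'cy': 198.72651400689693, 'rvec': array([ 2.21200671, -2.14812784,  0.05383865]), 'tvec': array([-0.1283308 ,  0.48573445,  1.40929027])}
tall_lid [(0.73, [225.3, 359.5])] [(0.74, [360, 221, 25, 21])]
tall_canister [(0.95, [253.8, 456.1]), (0.89, [232.3, 268.7]), (0.76, [146.0, 446.4]), (0.6, [222.4, 358.3]), (0.57, [214.0, 199.1])] [(0.9, [360, 222, 39, 34]), (0.8, [462, 254, 47, 41]), (0.65, [265, 234, 38, 37]), (0.61, [451, 147, 40, 46])]
tray [(0.56, [197.6, 418.4])] [(0.96, [421, 198, 53, 51])]
short_lid_end [] [(0.95, [198, 225, 21, 23])]
```

```bash
python3 - <<'E'
import cv2
a=cv2.imread("pics/side0.png");b=cv2.imread("pics/top0.png")
cv2.imwrite("pics/side_c.png",cv2.resize(a[120:290,170:470],(800,453),interpolation=cv2.INTER_CUBIC))
cv2.imwrite("pics/top_c.png",cv2.resize(b[110:300,170:490],(800,475),interpolation=cv2.INTER_CUBIC))
E
```

```text
(no output)
```

View pics/side0.png

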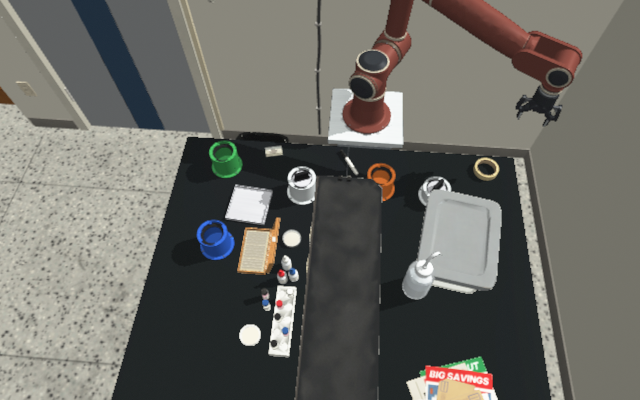

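View pics/top0.png

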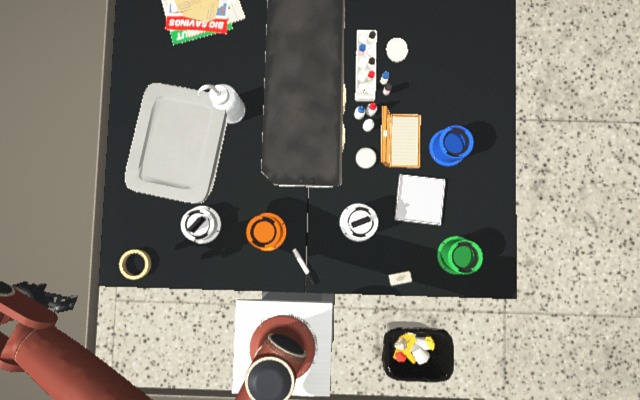

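View pics/side_c.png

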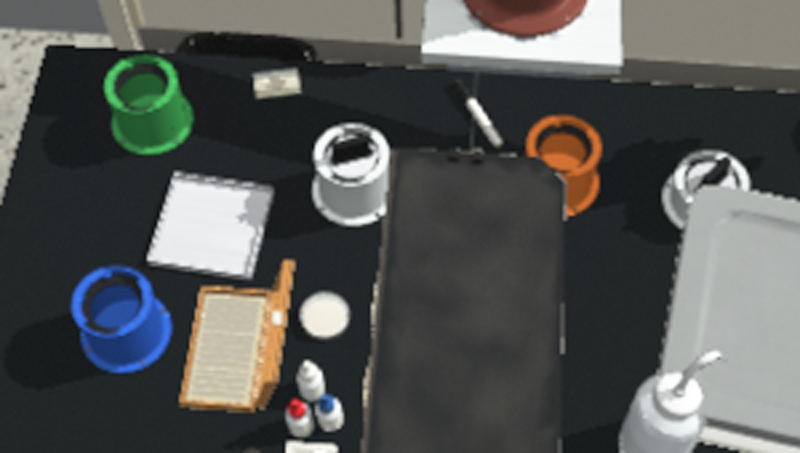

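View pics/top_c.png

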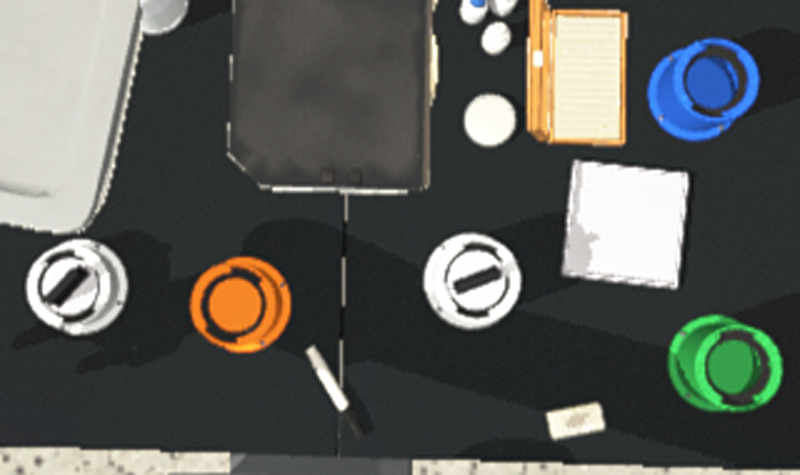

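The top view gives these look-alikes for the tall canister:

- Bare metal, with lid: top (359,222), side (302,185).
- Bare metal, with lid: top (200,225), side (435,190).
- Orange: top (266,231).
- Blue: top (452,146).
- Green: top (460,255).

The first bare-metal one looks tall in the side view and the second looks short. The tray is the white square at top (420,199), side (249,205). I'll check the heights by triangulation.

```bash
cat > h.py <<'E'
import numpy as np,cv2
from station import ctrl
def cam(n):
    p=ctrl.camera_params(n); f=200/np.tan(np.radians(p['vertical_fov'])/2)
    K=np.array([[f,0,p['cx']],[0,f,p['cy']],[0,0,1]]); return K,np.array(p['rvec']),np.array(p['tvec'])
def proj(P,n):
    K,r,t=cam(n); return cv2.projectPoints(np.atleast_2d(np.array(P,float)),r,t,K,None)[0][:,0]
def back(uv,z,n):
    K,r,t=cam(n); R=cv2.Rodrigues(r)[0]; d=R.T@np.linalg.inv(K)@np.array([uv[0],uv[1],1.]); c=-R.T@t
    return c+d*(z-c[2])/d[2]
def tri(a,b):
    Ps=[]
    for n in("side","top"):
        K,r,t=cam(n); Ps.append(K@np.c_[cv2.Rodrigues(r)[0],t])
    X=cv2.triangulatePoints(Ps[0],Ps[1],np.array(a,float)[:,None],np.array(b,float)[:,None])[:,0]; return X[:3]/X[3]
E
python3 - <<'E'
from h import *
a=cv2.imread("pics/side0.png");b=cv2.imread("pics/top0.png")
for n in("side","top"):
    K,r,t=cam(n); print(n,-cv2.Rodrigues(r)[0].T@t)
print("A",tri((302,180),(359.5,221.5)),"B",tri((435,188),(197.5,225)))
print("tray",back((420.5,198.5),.007,"top"),back((249,204.5),.007,"side"))
print("block corner", tri((316,178),(342,185)),tri((381,188),(272,185)))
cv2.imwrite("pics/A_top.png",cv2.resize(b[195:250,330:390],None,fx=10,fy=10,interpolation=cv2.INTER_CUBIC))
cv2.imwrite("pics/tr_top.png",cv2.resize(b[165:235,385:455],None,fx=8,fy=8,interpolation=cv2.INTER_CUBIC))
cv2.imwrite("pics/A_side.png",cv2.resize(a[160:212,272:332],None,fx=10,fy=10,interpolation=cv2.INTER_CUBIC))
E
```

```text
side [ 1.37569168 -0.07755309  1.56296601]
top [ 0.39642048 -0.13835989  1.43604079]
A [ 0.41718238 -0.23793474  0.07788256] B [0.39120022 0.27749734 0.04564984]
tray [ 0.50005951 -0.44376261  0.007     ] [ 0.50067363 -0.43726716  0.007     ]
block corner [ 0.51375626 -0.17404483  0.24586014] [0.51184544 0.03870646 0.20534927]
```

View pics/A_top.png

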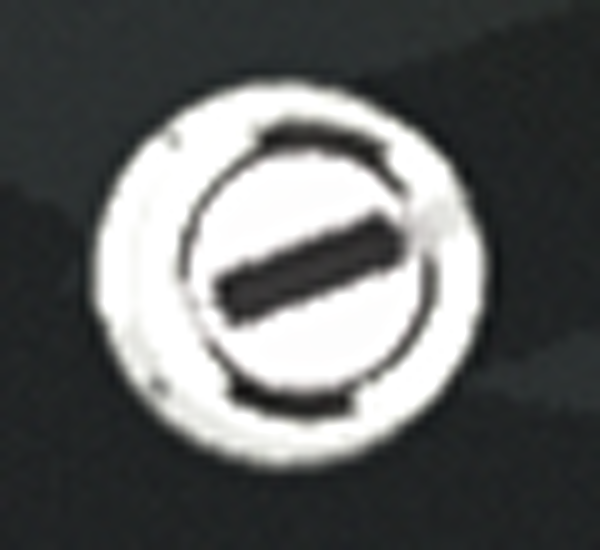

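View pics/tr_top.png

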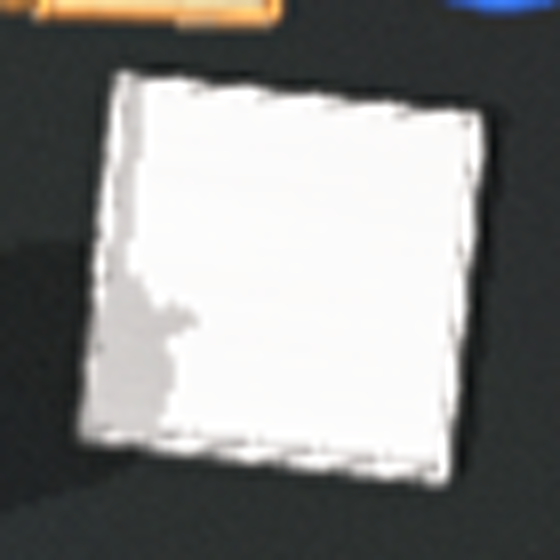

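View pics/A_side.png

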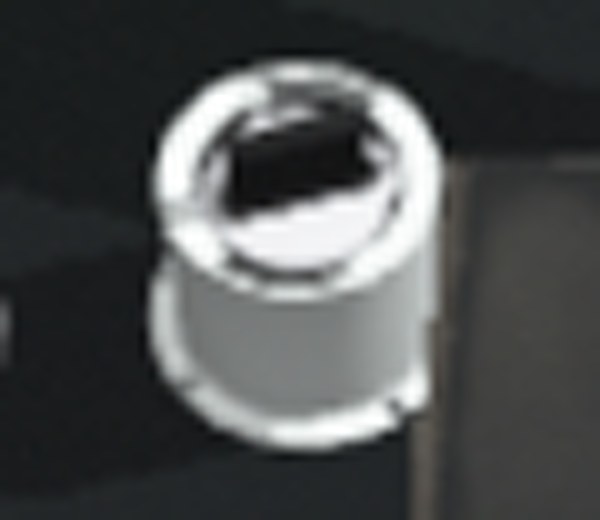

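The crops show canister A with its bar about 20° off the image horizontal and its slots at crop (322,135) and (292,400). Lid A triangulates about 30 mm higher than B, so A is the tall one. Next I'll refine the positions.

```bash
cat > meas.py <<'E'
from h import *
def bar(img,n,c,z,r=9,th=70):
    g=img.max(axis=2); m=np.zeros(g.shape,np.uint8)
    cv2.circle(m,(int(round(c[0])),int(round(c[1]))),r,1,-1)
    d=np.clip((th+60.-g)/90,0,1)*m
    _,lab=cv2.connectedComponents((d>.3).astype(np.uint8)); d=d*(lab==lab[int(round(c[1])),int(round(c[0]))])
    v,u=np.nonzero(d); w=d[v,u]; P=np.array([back((x,y),z,n)[:2] for x,y in zip(u,v)])
    mu=np.average(P,axis=0,weights=w); C=np.cov(P.T,aweights=w); e,V=np.linalg.eigh(C)
    return mu,np.degrees(np.arctan2(V[1,1],V[0,1])),np.sqrt(12*e)
E
python3 - <<'E'
from meas import *
a=cv2.imread("pics/side0.png");b=cv2.imread("pics/top0.png")
for r in(8,9,10): print("bar top",bar(b,"top",(360.5,221.5),.129,r))
# slots at rim top z=.098
o=lambda x,y:(330+x/10-.45,195+y/10-.45)
for z in (.098,.092):
  s1=back(o(322,137),z,"top");s2=back(o(292,402),z,"top"); d=s1-s2
  print("slots",s1[:2],s2[:2],(s1+s2)[:2]/2,np.degrees(np.arctan2(d[1],d[0])),np.hypot(*d[:2]))
# outer silhouette of side rim: predict overlay
img=b.copy();S=10
def draw(img,n,x0,y0,h,w,C,S,phi):
    big=cv2.resize(img[y0:y0+h,x0:x0+w],None,fx=S,fy=S,interpolation=cv2.INTER_CUBIC)
    t=np.linspace(0,2*np.pi,90)
    for R,z,col in((.052,.098,(0,0,255)),(.036,.093,(0,160,0)),(.052,0,(255,0,0))):
        p=proj(np.c_[C[0]+R*np.cos(t),C[1]+R*np.sin(t),0*t+z],n); p=((p-[x0,y0]+.5)*S).astype(int); cv2.polylines(big,[p],True,col,1)
    bp=np.array([[x,y] for x,y in((.028,.007),(-.028,.007),(-.028,-.007),(.028,-.007))]);cs,sn=np.cos(phi),np.sin(phi)
    bp=bp@np.array([[cs,sn],[-sn,cs]])+C
    p=proj(np.c_[bp,[.131]*4],n);p=((p-[x0,y0]+.5)*S).astype(int);cv2.polylines(big,[p],True,(255,0,255),1)
    return big
mu,ang,_=bar(b,"top",(360.5,221.5),.129,9)
C=mu
cv2.imwrite("pics/ov1.png",np.hstack([cv2.resize(draw(b,"top",335,200,45,50,C,9,np.radians(ang)),(400,360)),cv2.resize(draw(a,"side",277,160,45,50,C,9,np.radians(ang)),(400,360))]))
# tray corners
for z in (.014,):
  q=[back((385+x/8-.44,165+y/8-.44),z,"top")[:2] for x,y in((115,73),(485,108),(450,485),(80,440))]
  q=np.array(q);print("tray",q,q.mean(0));d=q[1]-q[0];print(np.hypot(*np.diff(np.r_[q,q[:1]],axis=0).T),np.degrees(np.arctan2(d[1],d[0])))
E
```

```text
bar top (array([ 0.41610523, -0.23694452]), np.float64(113.41419081483782), array([0.01395814, 0.04667562]))
bar top (array([ 0.4163742 , -0.23755521]), np.float64(112.94564195161777), array([0.01390674, 0.05327774]))
bar top (array([ 0.41677466, -0.23860966]), np.float64(112.68617613990152), array([0.01385162, 0.05551122]))
slots [ 0.458048   -0.24385876] [ 0.37615381 -0.23656039] [ 0.41710091 -0.24020957] -5.0927137100974385 0.08221876716666322
slots [ 0.45832435 -0.24433183] [ 0.37606293 -0.23700074] [ 0.41719364 -0.24066628] -5.092713710097443 0.08258744994896484
tray [[ 0.57952825 -0.37021435]
 [ 0.56928463 -0.5221924 ]
 [ 0.41407237 -0.50965861]
 [ 0.4279804  -0.35863605]] [ 0.49771641 -0.44017535]
[0.15232288 0.1557175  0.15166162 0.1519895 ] -93.85601923589898
```

View pics/ov1.png

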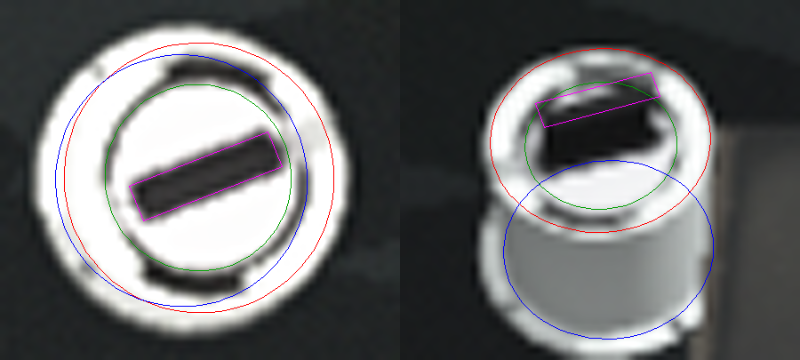

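In the side view the overlay fits the rim at z = 0.098, but the bar seems lower than predicted. I'll check this by triangulating individual points on both canisters.

```bash
python3 - <<'E'
from meas import *
a=cv2.imread("pics/side0.png");b=cv2.imread("pics/top0.png")
s=lambda x,y:(272+x/10-.45,160+y/10-.45)
t=lambda x,y:(330+x/10-.45,195+y/10-.45)
print("rim c",tri(s(298,180),t(307,268)))
print("slot far/near from base? top-up slot=side lower", tri(s(290,275),t(322,137)), tri(s(315,92),t(292,402)))
# bar corners: top view: left end lower corner, right upper ; side: image flipped
print("bar UL", tri(s(232,150),t(405,255)),tri(s(355,122),t(235,325)))
print("bar LL", tri(s(232,212),t(380,210)),tri(s(368,185),t(215,285)))
for nm,(x,y) in {"A":(415,185),"B":(0,0)}.items(): pass
cv2.imwrite("pics/B.png",np.hstack([cv2.resize(b[200:250,172:232],(480,400),interpolation=cv2.INTER_CUBIC)[:,:390],cv2.resize(a[165:215,405:465],(480,400),interpolation=cv2.INTER_CUBIC)[:,:390]]))
cv2.imwrite("pics/Aside2.png",cv2.convertScaleAbs(cv2.resize(a[165:195,285:320],(700,600),interpolation=cv2.INTER_NEAREST),alpha=2))
E
```

```text
rim c [ 0.41747029 -0.2393498   0.095078  ]
slot far/near from base? top-up slot=side lower [ 0.45814186 -0.24057633  0.0921247 ] [ 0.37607433 -0.23653436  0.09397799]
bar UL [ 0.42180725 -0.26477183  0.11921346] [ 0.3992662  -0.21792036  0.10980673]
bar LL [ 0.43598475 -0.26172777  0.09843017] [ 0.41154299 -0.21263551  0.08582584]
```

View pics/B.png

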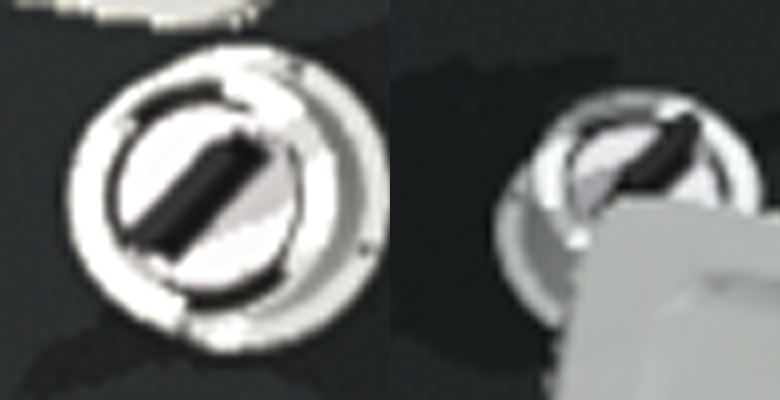

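View pics/Aside2.png

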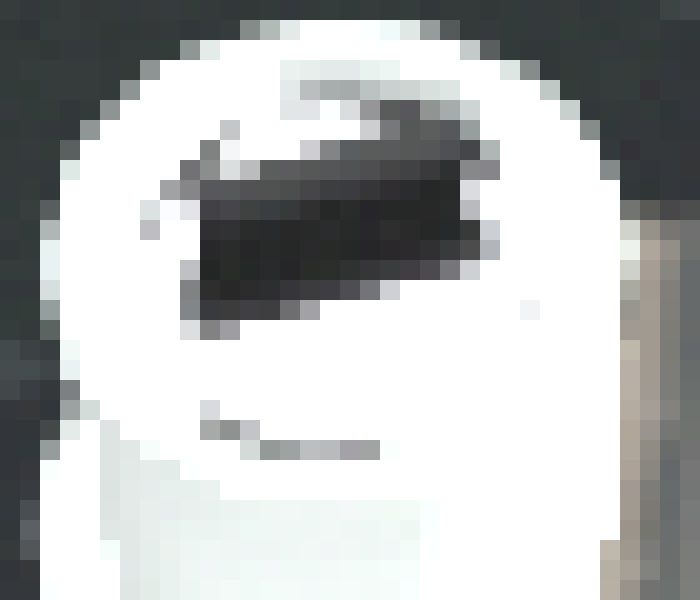

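```bash
cat > st.py <<'E'
from h import *
from scipy.spatial.transform import Rotation as Ro
def st():
    o=ctrl.get_obs(); R=Ro.from_rotvec(o['tool_rot']).as_matrix()
    print("t",round(o['t'],2),"pos",o['tool_pos'].round(4),"q",o['q'].round(3),"open",round(o['opening'],4),"F",np.round(o['contact_force'],1),"T",np.round(o['wrist_torque'],2))
    print("x",R[:,0].round(3),"yaw of y",round(float(np.degrees(np.arctan2(R[1,1],R[0,1]))),2))
    return o,R
def togo(p):
    o,R=st(); print("shift in tool axes mm",(R.T@(np.array(p)-o['tool_pos'])*1000).round(1))
if __name__=="__main__":
    import sys
    v=[float(x) for x in sys.argv[1:]]
    togo(v) if v else st()
E
python3 st.py .43 .30 .30
```

```text
t 0.9 pos [0.1971 0.5931 0.2313] q [ 1.131  0.053  1.613  0.     1.476 -0.119] open 0.0853 F [ 0.7  0.2 -0.3] T [-0.01 -0.06 -0.  ]
x [-0.  0. -1.] yaw of y 71.62
shift in tool axes mm [ -68.7 -204.7  313.5]
```

```bash
python3 -m handwheel '[[0.05,[-0.007,-0.02,0.031],[0,0,0]],[0.05,[-0.007,-0.02,0.031],[0,0,0]],[0.05,[-0.007,-0.02,0.031],[0,0,0]],[0.05,[-0.007,-0.02,0.031],[0,0,0]],[0.05,[-0.007,-0.02,0.031],[0,0,0]],[0.05,[-0.007,-0.02,0.031],[0,0,0]],[0.05,[-0.007,-0.02,0.031],[0,0,0]],[0.05,[-0.007,-0.02,0.031],[0,0,0]],[0.05,[-0.007,-0.02,0.031],[0,0,0]],[0.05,[-0.007,-0.02,0.031],[0,0,0]]]'; python3 st.py .41 -0.1 .33
```

```text
t: 1.73
tool_pos: [0.429, 0.304, 0.302]
tool_rot: [0.252, 1.555, -0.251]
contact_force: [0.3, 0.5, -1.0]
opening: 0.0499
t 1.73 pos [0.429 0.304 0.302] q [ 0.475 -0.219  1.753  0.     1.608 -0.775] open 0.0499 F [ 0.3  0.5 -1. ] T [ 0.02 -0.01 -0.01]
x [ 0.001  0.    -1.   ] yaw of y 71.63
shift in tool axes mm [ -28.2 -389.4  109.3]
```

```bash
python3 -m handwheel '[[0.04,[-0.003,-0.039,0.011],[0,0,0]],[0.04,[-0.003,-0.039,0.011],[0,0,0]],[0.04,[-0.003,-0.039,0.011],[0,0,0]],[0.04,[-0.003,-0.039,0.011],[0,0,0]],[0.04,[-0.003,-0.039,0.011],[0,0,0]],[0.04,[-0.003,-0.039,0.011],[0,0,0]],[0.04,[-0.003,-0.039,0.011],[0,0,0]],[0.04,[-0.003,-0.039,0.011],[0,0,0]],[0.04,[-0.003,-0.039,0.011],[0,0,0]],[0.04,[-0.003,-0.039,0.011],[0,0,0]]]'; python3 st.py .4167 -0.2382 .28
```

```text
t: 2.57
tool_pos: [0.409, -0.1011, 0.3319]
tool_rot: [0.252, 1.555, -0.252]
contact_force: [1.1, 0.8, -0.4]
opening: 0.04
t 2.57 pos [ 0.409  -0.1011  0.3319] q [-0.419 -0.496  1.914  0.     1.722 -1.669] open 0.04 F [ 1.1  0.8 -0.4] T [ 0.04 -0.02  0.01]
x [ 0.001 -0.001 -1.   ] yaw of y 71.62
shift in tool axes mm [  52.  -127.6   50.5]
```

```bash
python3 -m handwheel '[[0.04,[0.013,-0.032,0.0126],[0,0,0]],[0.04,[0.013,-0.032,0.0126],[0,0,0]],[0.04,[0.013,-0.032,0.0126],[0,0,0]],[0.04,[0.013,-0.032,0.0126],[0,0,0]],[0.04,[0,0,0],[7,0,0]],[0.04,[0,0,0],[7,0,0]],[0.04,[0,0,0],[7,0,0]],[0.04,[0,0,0],[7,0,0]],[0.04,[0,0,0],[7,0,0]],[0.04,[0,0,0],[7,0,0]]]'; python3 st.py .4167 -0.2382 .16
```

```text
t: 3.4
tool_pos: [0.417, -0.2367, 0.2794]
tool_rot: [0.825, 1.408, -0.825]
contact_force: [0.6, -0.8, -0.5]
opening: 0.0401
t 3.4 pos [ 0.417  -0.2367  0.2794] q [-0.672 -0.33   1.879  0.     1.592 -1.182] open 0.0401 F [ 0.6 -0.8 -0.5] T [-0.02  0.01  0.  ]
x [ 0. -0. -1.] yaw of y 29.26
shift in tool axes mm [119.4  -1.1   1.2]
```

```bash
python3 -m handwheel '[[0.04,[0.02,-0.001,0.001],[6.3,0,0]],[0.04,[0.03,0,0],[0,0,0]],[0.04,[0.03,0,0],[0,0,0]],[0.04,[0.03,0,0],[0,0,0]],[0.04,[0.008,0,0],[0,0,0]],[0.04,[0,0,0],[0,0,0]]]'; python3 - <<'E'
from st import *
togo([.4167,-.2382,.102])
S=ctrl.get_image("side")[:,:,::-1];T=ctrl.get_image("top")[:,:,::-1]
cv2.imwrite("pics/n1.png",np.hstack([cv2.resize(S[140:215,270:335],(390,450),interpolation=cv2.INTER_CUBIC),cv2.resize(T[185:260,325:390],(390,450),interpolation=cv2.INTER_CUBIC)]))
o=ctrl.get_obs();print(proj(o['tool_pos'],"side"),proj(o['tool_pos'],"top"))
E
```

```text
t: 3.9
tool_pos: [0.4151, -0.2367, 0.1584]
tool_rot: [0.906, 1.381, -0.905]
contact_force: [0.2, -0.4, -0.7]
opening: 0.0403
t 3.9 pos [ 0.4151 -0.2367  0.1584] q [-0.674 -0.25   2.018 -0.     1.38  -1.081] open 0.0403 F [ 0.2 -0.4 -0.7] T [0.05 0.04 0.04]
x [-0.005  0.004 -1.   ] yaw of y 23.32
shift in tool axes mm [56.3  1.1  2.3]
[[300.59762186 167.3217729 ]] [[361.33310982 221.10003827]]
```

View pics/n1.png

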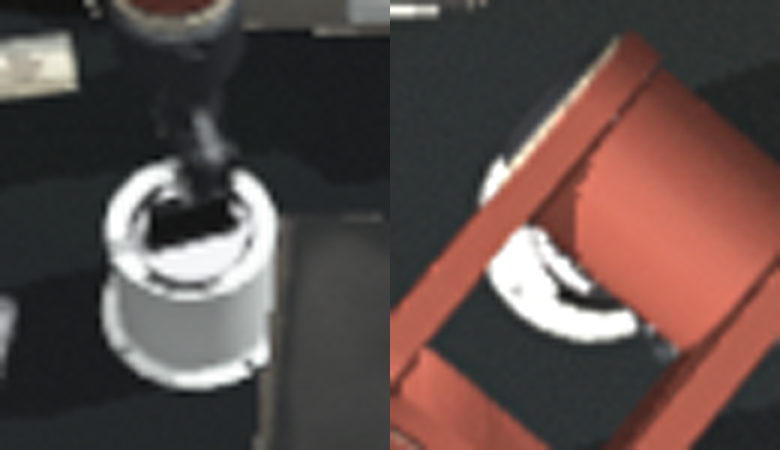

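The side crop shows the fingers just above the bar at about crop (205,185); the top view is hidden by the arm. Descending with the fingers on either side of the bar.

```bash
python3 -m handwheel '[[0.036,[0.012,0.001,0.002],[0,0,0]],[0.036,[0.012,0,0],[0,0,0]],[0.036,[0.01,0,0],[0,0,0]],[0.036,[0.008,0,0],[0,0,0]],[0.036,[0.007,0,0],[0,0,0]],[0.036,[0.006,0,0],[0,0,0]],[0.036,[0,0,0],[0,0,0]]]' 30; python3 st.py .4167 -.2382 .102
```

```text
t: 4.58
tool_pos: [0.4175, -0.2387, 0.1044]
tool_rot: [0.905, 1.378, -0.905]
contact_force: [-1.0, -0.6, 0.2]
opening: 0.0358
t 4.58 pos [ 0.4175 -0.2387  0.1044] q [-0.674 -0.183  2.057 -0.     1.271 -1.081] open 0.0358 F [-1.  -0.6  0.2] T [ 0.04  0.06 -0.03]
x [-0.002  0.002 -1.   ] yaw of y 23.32
shift in tool axes mm [ 2.4 -0.5 -0.8]
```

```bash
python3 -m handwheel '[[0.036,[0.002,0,0],[0,0,0]],[0.024,[0,0,0],[0,0,0]],[0.016,[0,0,0],[0,0,0]],[0.01,[0,0,0],[0,0,0]],[0.008,[0,0,0],[0,0,0]],[0.008,[0,0,0],[0,0,0]],[0.008,[0,0,0],[0,0,0]]]' 40; python3 st.py; python3 - <<'E'
from h import *
S=ctrl.get_image("side")[:,:,::-1]
cv2.imwrite("pics/n2.png",cv2.resize(S[140:215,270:335],(520,600),interpolation=cv2.INTER_CUBIC))
E
```

```text
t: 5.17
tool_pos: [0.4188, -0.2397, 0.1049]
tool_rot: [0.904, 1.373, -0.904]
contact_force: [-1.1, -0.1, 1.7]
opening: 0.0133
t 5.17 pos [ 0.4188 -0.2397  0.1049] q [-0.674 -0.182  2.055  0.     1.267 -1.081] open 0.0133 F [-1.1 -0.1  1.7] T [0.02 0.   0.02]
x [ 0.001 -0.001 -1.   ] yaw of y 23.32
```

View pics/n2.png

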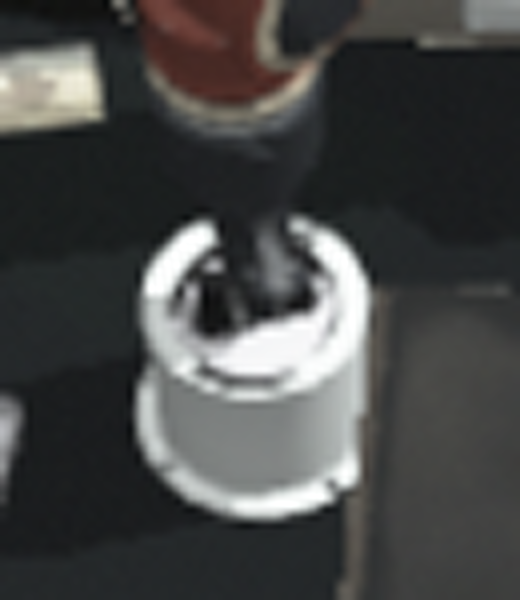

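The fingers hold the bar at a 13.3 mm opening. Turning counter-clockwise (negative about tool x, which points down).

```bash
python3 -m handwheel '[[0.008,[0,0,0],[-3,0,0]],[0.008,[0,0,0],[-5,0,0]],[0.008,[0,0,0],[-5,0,0]],[0.008,[0,0,0],[-5,0,0]],[0.008,[0,0,0],[-5,0,0]],[0.008,[0,0,0],[0,0,0]]]' 50; python3 st.py
```

```text
t: 5.72
tool_pos: [0.4187, -0.2396, 0.1049]
tool_rot: [0.595, 1.487, -0.595]
contact_force: [-0.4, -0.6, 3.1]
opening: 0.0134
t 5.72 pos [ 0.4187 -0.2396  0.1049] q [-0.674 -0.182  2.055  0.     1.267 -1.484] open 0.0134 F [-0.4 -0.6  3.1] T [0.03 0.07 0.07]
x [ 0.001 -0.001 -1.   ] yaw of y 46.4
```

```bash
python3 -m handwheel '[[0.008,[0,0,0],[-5,0,0]],[0.008,[0,0,0],[-5,0,0]],[0.008,[0,0,0],[-5,0,0]],[0.008,[0,0,0],[-5,0,0]],[0.008,[0,0,0],[-5,0,0]],[0.008,[0,0,0],[0,0,0]]]'; python3 - <<'E'
from st import *
st()
S=ctrl.get_image("side")[:,:,::-1];T=ctrl.get_image("top")[:,:,::-1]
cv2.imwrite("pics/n3.png",np.hstack([cv2.resize(S[140:215,270:335],(390,450),interpolation=cv2.INTER_CUBIC),cv2.resize(T[185:260,325:390],(390,450),interpolation=cv2.INTER_CUBIC)]))
E
```

```text
t: 6.22
tool_pos: [0.4187, -0.2396, 0.1049]
tool_rot: [0.256, 1.555, -0.257]
contact_force: [-0.2, 0.3, 4.1]
opening: 0.0129
t 6.22 pos [ 0.4187 -0.2396  0.1049] q [-0.674 -0.182  2.055  0.     1.267 -1.918] open 0.0129 F [-0.2  0.3  4.1] T [ 0.04 -0.01  0.09]
x [ 0.001 -0.001 -1.   ] yaw of y 71.29
```

View pics/n3.png

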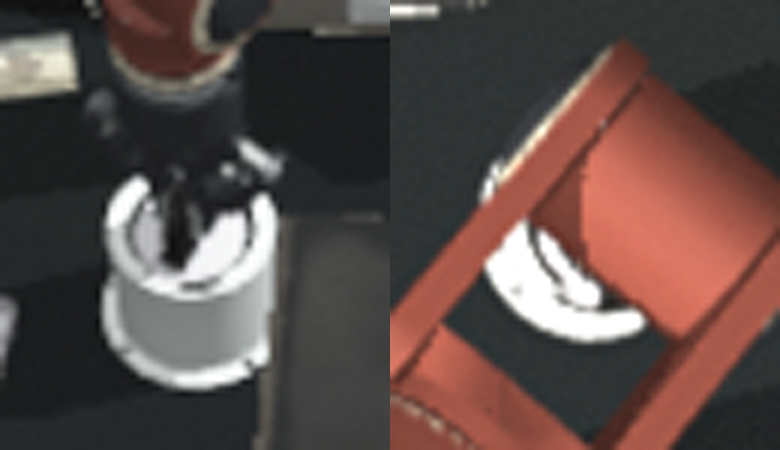

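The lid follows the gripper, with the bar end moving towards the near slot at crop (185,285). Finishing the turn with 13.5° more.

```bash
python3 -m handwheel '[[0.008,[0,0,0],[-4.5,0,0]],[0.008,[0,0,0],[-4.5,0,0]],[0.008,[0,0,0],[-4.5,0,0]],[0.008,[0,0,0],[0,0,0]],[0.008,[0,0,0],[0,0,0]]]'; python3 - <<'E'
from st import *
st()
S=ctrl.get_image("side")[:,:,::-1]
cv2.imwrite("pics/n4.png",cv2.resize(S[155:215,275:330],(660,600)[:2],interpolation=cv2.INTER_CUBIC))
E
```

```text
t: 6.73
tool_pos: [0.4188, -0.2397, 0.1049]
tool_rot: [0.073, 1.569, -0.074]
contact_force: [-0.2, -0.8, 5.1]
opening: 0.0131
t 6.73 pos [ 0.4188 -0.2397  0.1049] q [-0.674 -0.182  2.055 -0.     1.267 -2.151] open 0.0131 F [-0.2 -0.8  5.1] T [ 0.1  -0.04  0.09]
x [ 0.001 -0.001 -1.   ] yaw of y 84.61
```

View pics/n4.png

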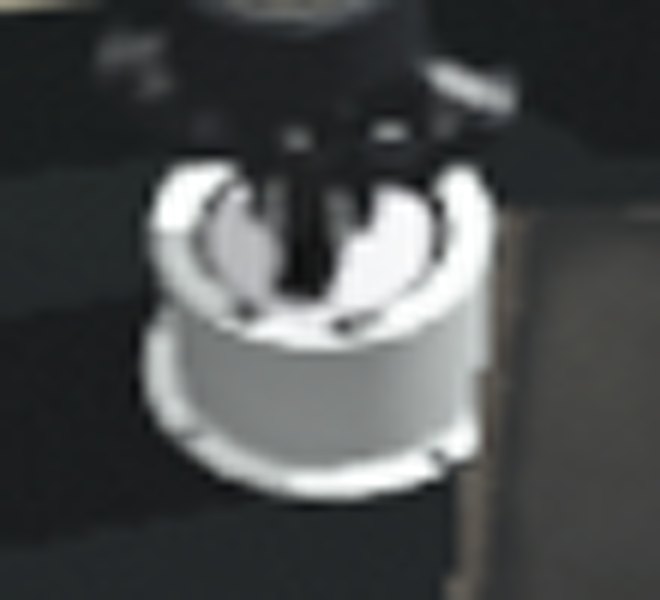

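The bar's lug at about crop (300,320) is centred in the near slot, with equal dark gaps at (245,312) and (350,325). Lifting slowly.

```bash
python3 -m handwheel '[[0.008,[-0.002,0,0],[0,0,0]],[0.008,[-0.003,0,0],[0,0,0]],[0.008,[-0.003,0,0],[0,0,0]],[0.008,[-0.003,0,0],[0,0,0]],[0.008,[0,0,0],[0,0,0]]]' 60; python3 st.py
```

```text
t: 7.2
tool_pos: [0.4185, -0.2395, 0.1157]
tool_rot: [0.071, 1.569, -0.072]
contact_force: [0.2, 0.1, -1.8]
opening: 0.0129
t 7.2 pos [ 0.4185 -0.2395  0.1157] q [-0.674 -0.196  2.048 -0.     1.289 -2.154] open 0.0129 F [ 0.2  0.1 -1.8] T [ 0.02 -0.01 -0.01]
x [ 0. -0. -1.] yaw of y 84.78
```

```bash
python3 -m handwheel '[[0.008,[-0.005,0,0],[0,0,0]],[0.008,[-0.008,0,0],[0,0,0]],[0.008,[-0.012,0,0],[0,0,0]],[0.008,[-0.015,0,0],[0,0,0]],[0.008,[-0.015,0,0],[0,0,0]],[0.008,[-0.01,0,0],[0,0,0]],[0.008,[0,0,0],[0,0,0]]]'; python3 - <<'E'
from st import *
togo([.499,-.4405,.17])
S=ctrl.get_image("side")[:,:,::-1];T=ctrl.get_image("top")[:,:,::-1]
cv2.imwrite("pics/n5.png",np.hstack([cv2.resize(S[135:215,230:330],(500,400),interpolation=cv2.INTER_CUBIC),cv2.resize(T[185:260,325:390],(300,400),interpolation=cv2.INTER_CUBIC)]))
for n in("side","top"):
    print(n,[(round(d['score'],2),np.round(d['centre'],1)) for d in ctrl.tip_of("tray",n)],[(round(d['score'],2),np.round(d['box'],1)) for d in ctrl.silhouettes("tray",n)])
    m=ctrl.silhouettes("tray",n)
    if m:
        ms=m[0]['mask'].astype(np.uint8); c=max(cv2.findContours(ms,0,1)[0],key=cv2.contourArea); r=cv2.minAreaRect(c); bx=cv2.boxPoints(r); print(r); q=np.array([back(p,.010,n)[:2] for p in bx]); print(q.round(4),q.mean(0),np.hypot(*(q[1]-q[0])),np.hypot(*(q[2]-q[1])))
E
```

```text
t: 7.78
tool_pos: [0.42, -0.2406, 0.1843]
tool_rot: [0.068, 1.564, -0.074]
contact_force: [0.2, 0.8, -1.2]
opening: 0.0129
t 7.78 pos [ 0.42   -0.2406  0.1843] q [-0.674 -0.267  1.987  0.     1.415 -2.155] open 0.0129 F [ 0.2  0.8 -1.2] T [-0.03 -0.01  0.04]
x [ 0.005 -0.004 -1.   ] yaw of y 84.82
shift in tool axes mm [  15.5 -191.9   96.7]
side [(0.96, array([206.9, 251.7]))] [(0.88, array([248.9, 203.4,  49. ,  40.9]))]
((248.0675811767578, 204.5946044921875), (42.086143493652344, 35.67457962036133), 9.462322235107422)
[[ 0.5718 -0.5197]
 [ 0.4131 -0.5263]
 [ 0.4319 -0.3576]
 [ 0.5885 -0.3583]] [ 0.5012841  -0.44047818] 0.1588496140614685 0.16980826312061276
top [(0.65, array([200.8, 419.5]))] [(0.87, array([422.2, 200.1,  51.2,  51.6]))]
((419.3719177246094, 199.15243530273438), (46.71253967285156, 46.60211181640625), 6.340191841125488)
[[ 0.4274 -0.3561]
 [ 0.5809 -0.3702]
 [ 0.5681 -0.5232]
 [ 0.415  -0.5081]] [ 0.49785263 -0.43938668] 0.15415931268660923 0.15356292858362078
```

View pics/n5.png

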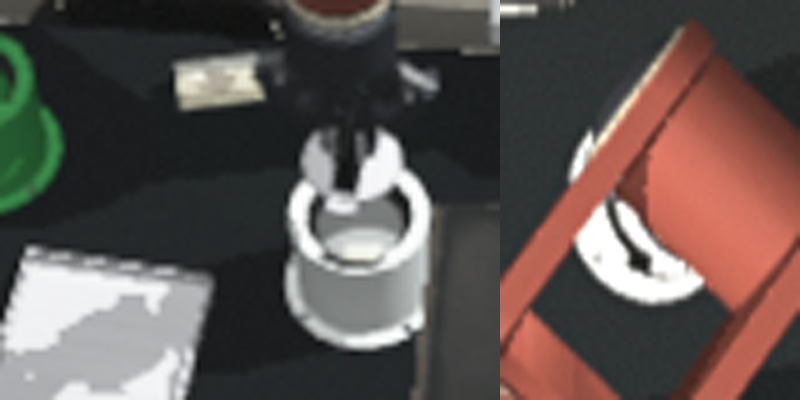

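The lid is clear of the canister and hangs level; the canister is open at crop (360,220). The tray centre from both cameras is about (0.499, -0.440). Moving over it.

```bash
python3 -m handwheel '[[0.008,[0,-0.01,0.005],[0,0,0]],[0.008,[0,-0.02,0.01],[0,0,0]],[0.008,[0,-0.03,0.015],[0,0,0]],[0.008,[0,-0.035,0.018],[0,0,0]],[0.008,[0,-0.035,0.018],[0,0,0]],[0.008,[0,-0.03,0.015],[0,0,0]],[0.008,[0,-0.02,0.01],[0,0,0]],[0.008,[0,-0.012,0.006],[0,0,0]],[0.008,[0,0,0],[0,0,0]]]'; python3 st.py .499 -.440 .033
```

```text
t: 8.93
tool_pos: [0.498, -0.4426, 0.1793]
tool_rot: [0.072, 1.57, -0.073]
contact_force: [-0.4, 0.7, -2.7]
opening: 0.013
t 8.93 pos [ 0.498  -0.4426  0.1793] q [-8.380e-01  1.830e-01  1.560e+00 -1.000e-03  1.399e+00 -2.316e+00] open 0.013 F [-0.4  0.7 -2.7] T [-0.01  0.05  0.03]
x [-0.    -0.001 -1.   ] yaw of y 84.7
shift in tool axes mm [146.3   2.8   0.8]
```

```bash
python3 -m handwheel '[[0.008,[0.012,0.002,0],[0,0,0]],[0.008,[0.02,0,0],[0,0,0]],[0.008,[0.025,0,0],[0,0,0]],[0.008,[0.025,0,0],[0,0,0]],[0.008,[0.02,0,0],[0,0,0]],[0.008,[0.015,0,0],[0,0,0]],[0.008,[0.01,0,0],[0,0,0]],[0.008,[0.005,0,0],[0,0,0]],[0.008,[0,0,0],[0,0,0]]]'; python3 - <<'E'
from st import *
togo([.499,-.440,.024])
S=ctrl.get_image("side")[:,:,::-1]
cv2.imwrite("pics/n6.png",cv2.resize(S[165:235,205:295],(720,560),interpolation=cv2.INTER_CUBIC))
E
```

```text
t: 9.68
tool_pos: [0.4974, -0.4366, 0.0472]
tool_rot: [0.072, 1.571, -0.07]
contact_force: [-0.2, 0.6, -2.1]
opening: 0.0133
t 9.68 pos [ 0.4974 -0.4366  0.0472] q [-0.833  0.307  1.649  0.     1.187 -2.313] open 0.0133 F [-0.2  0.6 -2.1] T [-0.03 -0.02 -0.  ]
x [-0.001  0.001 -1.   ] yaw of y 84.83
shift in tool axes mm [23.2 -3.3  1.9]
```

View pics/n6.png

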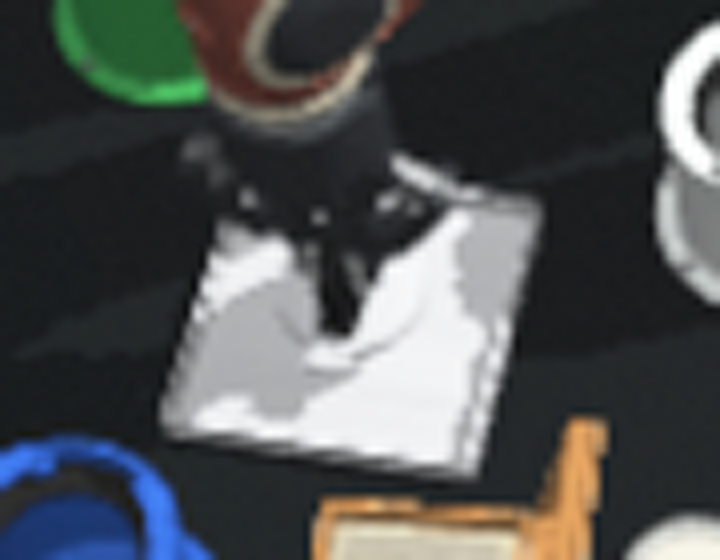

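The lid is over the middle of the tray, with its near lug at about crop (335,358). Lowering in small steps.

```bash
python3 -m handwheel '[[0.008,[0.006,-0.002,0],[0,0,0]],[0.008,[0.006,-0.001,0],[0,0,0]],[0.008,[0.004,0,0],[0,0,0]],[0.008,[0.002,0,0],[0,0,0]],[0.008,[0.001,0,0],[0,0,0]],[0.008,[0,0,0],[0,0,0]],[0.008,[0,0,0],[0,0,0]]]'; python3 st.py
```

```text
t: 10.32
tool_pos: [0.4976, -0.4404, 0.0294]
tool_rot: [0.071, 1.57, -0.071]
contact_force: [0.7, -0.6, -1.8]
opening: 0.0126
t 10.32 pos [ 0.4976 -0.4404  0.0294] q [-0.836  0.334  1.649 -0.     1.159 -2.317] open 0.0126 F [ 0.7 -0.6 -1.8] T [0.01 0.02 0.05]
x [ 0. -0. -1.] yaw of y 84.82
```

```bash
python3 -m handwheel '[[0.008,[0.001,0,0],[0,0,0]],[0.008,[0.001,0,0],[0,0,0]],[0.008,[0,0,0],[0,0,0]]]'; python3 st.py
```

```text
t: 10.57
tool_pos: [0.4976, -0.4403, 0.0272]
tool_rot: [0.071, 1.57, -0.071]
contact_force: [0.2, 0.0, -0.8]
opening: 0.013
t 10.57 pos [ 0.4976 -0.4403  0.0272] q [-0.836  0.337  1.65  -0.     1.155 -2.317] open 0.013 F [ 0.2  0.  -0.8] T [0.02 0.01 0.03]
x [-0.  0. -1.] yaw of y 84.82
```

```bash
python3 -m handwheel '[[0.008,[0.001,0,0],[0,0,0]],[0.008,[0.001,0,0],[0,0,0]],[0.008,[0.001,0,0],[0,0,0]],[0.008,[0,0,0],[0,0,0]]]'; python3 st.py
```

```text
t: 10.9
tool_pos: [0.4974, -0.4402, 0.0239]
tool_rot: [0.071, 1.57, -0.071]
contact_force: [-0.4, 0.3, -0.2]
opening: 0.0126
t 10.9 pos [ 0.4974 -0.4402  0.0239] q [-0.836  0.341  1.651 -0.     1.151 -2.317] open 0.0126 F [-0.4  0.3 -0.2] T [ 0.06 -0.04 -0.  ]
x [-0.  0. -1.] yaw of y 84.82
```

```bash
python3 -m handwheel '[[0.008,[0.0006,0,0],[0,0,0]],[0.008,[0.0006,0,0],[0,0,0]],[0.008,[0,0,0],[0,0,0]]]'; python3 st.py
```

```text
t: 11.15
tool_pos: [0.4976, -0.4404, 0.023]
tool_rot: [0.071, 1.57, -0.071]
contact_force: [-0.3, -0.2, -1.5]
opening: 0.0129
t 11.15 pos [ 0.4976 -0.4404  0.023 ] q [-0.836  0.342  1.651 -0.     1.149 -2.317] open 0.0129 F [-0.3 -0.2 -1.5] T [ 0.04 -0.05 -0.07]
x [-0. -0. -1.] yaw of y 84.82
```

```bash
python3 -m handwheel '[[0.008,[0.0006,0,0],[0,0,0]],[0.008,[0.0006,0,0],[0,0,0]],[0.008,[0,0,0],[0,0,0]]]'; python3 st.py
```

```text
t: 11.4
tool_pos: [0.4978, -0.4406, 0.023]
tool_rot: [0.071, 1.569, -0.071]
contact_force: [-1.6, 2.2, 3.9]
opening: 0.013
t 11.4 pos [ 0.4978 -0.4406  0.023 ] q [-0.836  0.343  1.65  -0.     1.148 -2.317] open 0.013 F [-1.6  2.2  3.9] T [0.33 0.27 0.  ]
x [ 0. -0. -1.] yaw of y 84.82
```

Contact came at TCP z = 0.023, as predicted, with about 4 N. Releasing gently and backing off.

```bash
python3 -m handwheel '[[0.014,[0,0,0],[0,0,0]],[0.018,[0,0,0],[0,0,0]],[0.024,[0,0,0],[0,0,0]],[0.034,[0,0,0],[0,0,0]],[0.036,[0,0,0],[0,0,0]],[0.036,[-0.004,0,0],[0,0,0]],[0.036,[-0.012,0,0],[0,0,0]],[0.036,[-0.02,0,0],[0,0,0]],[0.036,[-0.03,0,0],[0,0,0]],[0.036,[-0.03,0,0],[0,0,0]]]' 20; python3 st.py; python3 -m handwheel '[[0.036,[-0.03,0,0],[0,0,0]],[0.036,[-0.03,0.01,-0.02],[0,0,0]],[0.036,[-0.02,0.02,-0.03],[0,0,0]],[0.036,[-0.02,0.02,-0.03],[0,0,0]],[0.036,[-0.01,0.02,-0.03],[0,0,0]],[0.036,[0,0.02,-0.03],[0,0,0]],[0.036,[0,0,0],[0,0,0]]]'; python3 - <<'E'
from st import *
st()
S=ctrl.get_image("side")[:,:,::-1];T=ctrl.get_image("top")[:,:,::-1]
cv2.imwrite("pics/n7.png",np.hstack([cv2.resize(S[145:245,200:330],(400,308),interpolation=cv2.INTER_CUBIC),cv2.resize(T[160:260,330:460],(400,308),interpolation=cv2.INTER_CUBIC)]))
cv2.imwrite("pics/n7t.png",T)
E
```

```text
t: 12.23
tool_pos: [0.4972, -0.4399, 0.1189]
tool_rot: [0.072, 1.571, -0.07]
contact_force: [0.4, -0.6, -0.1]
opening: 0.0364
t 12.23 pos [ 0.4972 -0.4399  0.1189] q [-0.836  0.231  1.609  0.     1.303 -2.317] open 0.0364 F [ 0.4 -0.6 -0.1] T [ 0.03 -0.04 -0.01]
x [-0.001  0.001 -1.   ] yaw of y 84.82
t: 12.82
tool_pos: [0.3629, -0.3346, 0.2286]
tool_rot: [0.071, 1.57, -0.071]
contact_force: [1.0, -0.6, -1.7]
opening: 0.036
t 12.82 pos [ 0.3629 -0.3346  0.2286] q [-0.896 -0.268  1.914 -0.     1.496 -2.376] open 0.036 F [ 1.  -0.6 -1.7] T [ 0.02  0.05 -0.08]
x [-0.001  0.    -1.   ] yaw of y 84.81
```

View pics/n7.png

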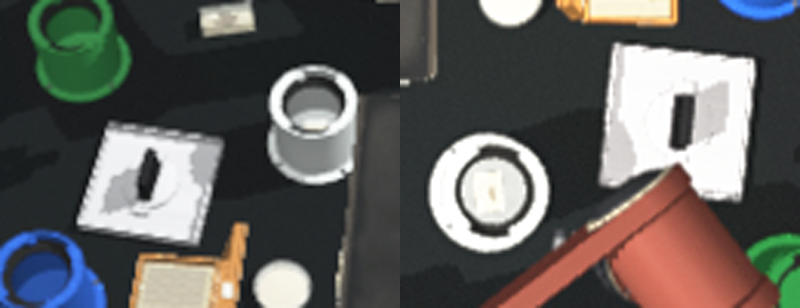

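View pics/n7t.png

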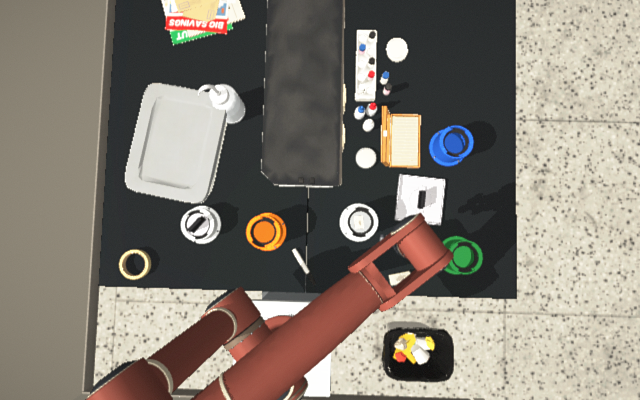

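The lid lies flat in the tray with its bar up, at top (421,199) and side (249,202). The canister is open at top (359,222), the short lid at top (200,224) is unmoved, and the gripper is clear. Handing in.

```bash
python3 -c "
from station import ctrl
print(ctrl.finish_job())"
```

```text
the job is handed in; nothing more can be done
None
```

The tall canister is open and its lid lies flat, bar up, near the middle of the steel tray. I handed the job in at about 13 s.

- **Turn and lift:** I gripped the bar and turned it about 61° counter-clockwise, to within a degree or two of the slot line. The lid then lifted straight out, with about 2 N on the wrist, roughly its weight.
- **Set-down:** It met the tray floor at the predicted height with about 4 N before I let go.
- **Last pictures:** Both cameras show the lid in the tray, the canister open and the gripper clear. The top view shows the short canister's lid unchanged and the look-alikes still in place.
- **Disagreements:** In the first side picture the grip bar looked about 10 mm lower than its stated height. The rim height (measured 95 mm against 98 mm) and the grasp agreed with the stated sizes. The slot direction differed by about 2° between my two estimates, which is well within what the lid allows.

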